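# Click the T-key onto the ring vise's square spindle

### The arm

A 7-joint arm with a two-finger parallel gripper is mounted at the origin on the work surface. World frame = base frame: x ahead of the robot, y to its left, z up, the work surface at z = 0. Lengths are in mm, angles in degrees, forces in N, time in s.
With the tool pointing down it reaches from about 400 to 900 mm from the base axis. Payload 5.5 kg.
Tool frame: the origin (TCP) lies at the very end of the fingers, on their centre line; the grasp point (between the pads) lies 19 mm behind it (ctrl.tcp_to_grasp is the distance from the TCP to the grasp point, in mm); z points along the fingers, y is the line along which they close (so a half turn about z gives the same grasp; the last joint's range is limited). The gripper opens to 85 mm and grips with 20 to 120 N. Pads are 22 mm wide; open, the fingers measure 114 mm over their backs; the gripper's body (76 mm by 85 mm) begins 54 mm behind the grasp point. The pads swing forward as they close: fully open they stand 13 mm farther back than shut.
Start: joints at [79.194, 28.699, -24.465, 88.831, 12.651, 65.22, -12.049], TCP at [283.812, -584.765, 231.31] pointing down, gripper open.
Joint ranges: [-164.97, 164.97], [-17.58, 116.51], [-87.97, 89.64], [11.32, 138.91], [-80.73, 260.73], [10.89, 115.49], [-147.41, 147.41]. Speed limits (degrees/s): [147.25, 147.25, 180, 180, 180, 180, 180].

### API

Orientations are given as a 3x3 rotation matrix whose columns are the frame's x, y, z axes.
In Python, from rig import ctrl, effector, kin, viewer gives the robot as it stands. The module is installed in compiled form; this text tells all that it offers. Calls block until the motion is done:
- ctrl.move_to(position, orientation): joint-space move of the TCP to a pose.
- ctrl.movel(position, rotation=None, vel=150): straight line of the TCP; rotation=None keeps the orientation; vel is the mean speed in mm/s.
- ctrl.movej(angles): joint-space move.
- effector.gripper_to(opening, grasp_force=None): finger opening in mm; grasp_force is the grip in N (None keeps the last); returns when the fingers have stopped.
- ctrl.dwell(seconds).
- kin.ik(position, orientation): joint angles nearest the present ones, or None.
- ctrl.read_state(): the state.
- viewer.snapshot(name): name is "scene" or "top"; returns a dict with "frame" (400x640x3 uint8, red, green, blue), "intrinsics" (3x3 intrinsics, pixels), "dist" ([k1, k2, p1, p2, k3] as OpenCV has them; the pictures are not rectified), "xyz" and "orientation" of the camera in the world. Camera axes: x right, y down, z forward; pixel columns grow to the right and rows downward; lengths in mm; the calibration is good to about 2 mm. A picture is of the moment at which its call begins. There is no depth.
A pose or a line that the arm cannot do raises ctrl.Unreachable and nothing moves.
- ctrl.job_done(): hands the job in; it is judged then, once.
Trained networks look in a picture, given as the dict that the camera call returned (one of the last four; its "shot" number tells which), for a name from the list of things; names that differ only in an ending like _2 or _b are one class to them, and where a whole thing is asked for, a point or a joint stands for the part that bears it (a point fixed in the world has none). Each returns a list of dicts, best first, with "confidence" (0 to 1); they miss things now and then, are a little off and sometimes report something else, mostly with a low value. They report only what shows in the picture. A call takes as long as a camera call. They do not tell look-alikes from the thing itself.
- viewer.regions_of(target, picture): "mask" (400x640 bool, what is visible of it) and "bbox" ([centre column, centre row, width, height] in pixels, round what is visible of it).
- viewer.tip_of(target, picture): "pixel" ([column, row] in pixels: a listed point, or the origin of a listed thing).
The state is a dict: "clock": time; "joint_pos": joint angles; "dq": joint speeds; "effort": joint torques, N m; "tool_pos": TCP position; "orientation": TCP orientation; "contact_force": force on the tool from outside, world axes, zero at the start; "torque": the same for the moment, N m; "gripper_width": finger opening in mm; "finger_force": force on a finger pad.
Only numpy, scipy, OpenCV 4.12 (cv2) and the standard library are available. Lean on these libraries where they do the work, as an engineer would, in place of code of your own. Each camera call takes 0.05 s, during which the arm holds its last target. There are 200 camera calls.

### The job

Take the T-handled key out of its wooden holder and push it straight down onto the square spindle of the ring vise until its rim is fully home on the brass shoulder and the spring ball clicks into the key's dimple; do not force it (the spindle must never feel more than 30 N). Then tug the key gently upward so that the sprung spindle rises about 4 mm above its rest height with it, hold that for half a second to prove the key is latched, and let go, leaving the key upright and fully home on the spindle. Leave the jar, cup, file and mandrel where they stand.

Things in the scene. Friction and masses are not known exactly. Their poses are not given: they have to be found in the camera images.
- key: loose T-handled key, 100-200 g, 72 mm tall, upright in the holder. Origin: centre of its lower rim; z up, x along the handle bar. Steel socket 23.5 mm square, 26 tall; square hole 13.4 wide, 20 deep, mouth flared 2.8 mm over 4, a dimple in each wall 11 mm above the rim; fits in any quarter turn. Shank 14 mm round. Blue bar 64 (x) x 14 (y) mm, 50 to 72 mm above the rim
- key_grip (a point): centre of the key's blue handle bar, 61 mm above the rim on the key's axis: grip here from above, fingers closing across the 14 mm width (key y)
- holder: fixed wooden block 90 x 80 x 30 mm with a square pocket 38 mm wide and 12 mm deep in the middle of its top, in which the key stands (its rim 18 mm above the bench). Origin: centre of the underside
- vise: fixed grey ring vise, base 110 (x) x 85 (y) x 30 mm; on its -x half two steel jaws up to 60 mm high with a brass ring between; origin: centre of the underside. The vertical spindle stands 18 mm towards the vise's +x from the origin; its square has its sides along the vise's x and y and does not turn
- shoulder (a point): on the spindle's axis, top face of its brass shoulder disc (26 mm in diameter), 75 mm above the bench at rest; moves with the sprung spindle. z up, x along the vise's x. Above it stands the steel square, 12 x 12 mm, 18 mm tall. The key is home when its rim rests on this face
- ball (a joint): how far the copper spring ball in the square's +x face, 11 mm above the shoulder, is pressed in (m): 0 = 2.75 mm proud, about 0.001 to 0.002 while it drags on the key's inner wall, back near 0 when clicked into a dimple. Passing it takes roughly 8 to 18 N of push (more if the key is held off-centre); once in, it holds the key against a light pull
- jar: bystander: glass jar with red cap, 56 mm in diameter, 75 mm high; origin at the underside
- cup: bystander: white cup, 72 mm in diameter, 85 mm high; origin at the underside
- file: bystander: needle file lying flat, 160 mm long, green handle 14 mm thick; origin on the bench near its middle, x towards the blade
- mandrel: bystander: small steel ring mandrel standing on its 44 mm foot, 90 mm high; origin at the underside
- spindle_rest (a point): where the shoulder is when the spindle is at rest; fixed to the vise. The spindle slides up and down on a soft spring (about 0.2 N per mm; it sags some 5 to 10 mm under the key's weight). Pushed, it sinks to a hard stop 5 to 15 mm below rest, different each time and not to be seen: only there does the push build up enough to pass the ball. Lifted, it can rise 15 mm above rest
Mind the look-alikes: they are no part of the job. Leave any blue or red look-alike of the vise alone.

How it is judged:
By the outcome, as a careful person would: the job done as asked, in the order asked, and still so for the second after the job is handed in, with the robot touching nothing.
It also fails if it takes over 48 s, if anything falls off the work surface, if the arm or the gripper's body presses on something with over 40 N, if the wrist force passes 120 N, or if a joint passes its speed limit or range.

## Working session

There is one attempt and no reset: what is moved stays moved. The work goes in short steps, each a Python script; the robot and the scene stay as the last script left them, time stands still between calls to the robot, and variables do not carry over. Pictures are saved under pics/ and viewed, at most 10 in all, crops included, and the job is handed in when it is done.

```bash
mkdir -p pics; ls
python3 - <<'E'
from rig import ctrl, effector, kin, viewer
import cv2, numpy as np
for n in ("scene","top"):
    p=viewer.snapshot(n); cv2.imwrite(f"pics/{n}0.png",p["frame"][:,:,::-1])
    print(n,p["intrinsics"],p["dist"],p["xyz"],p["orientation"])
    for t in ("key","holder","vise","jar","cup","file","mandrel"):
        print(t,[(np.round(r["bbox"]).tolist(),round(r["confidence"],2)) for r in viewer.regions_of(t,p)])
    for t in ("key_grip","shoulder","key","vise","spindle_rest"):
        print("tip",t,[(np.round(r["pixel"],1).tolist(),round(r["confidence"],2)) for r in viewer.tip_of(t,p)])
s=ctrl.read_state(); print({k:s[k] for k in("clock","tool_pos","contact_force","gripper_width","orientation")})
E
```

```text
pics
scene [[418.79210027   0.         322.44536804]
 [  0.         418.79210027 195.42284003]
 [  0.           0.           1.        ]] [-0.08599457  0.          0.          0.          0.        ] [1035.66382523 -290.44011418  890.01222537] [[ 0.55706664  0.67288979 -0.48671973]
 [ 0.83038768 -0.44318103  0.33770828]
 [ 0.0115355  -0.59229208 -0.80564075]]
key [([258.0, 232.0, 23.0, 24.0], 0.68), ([354.0, 249.0, 24.0, 30.0], 0.46)]
holder [([260.0, 242.0, 47.0, 47.0], 0.9)]
vise [([398.0, 159.0, 48.0, 41.0], 0.88), ([327.0, 133.0, 49.0, 42.0], 0.69)]
jar [([352.0, 252.0, 22.0, 33.0], 0.67)]
cup [([440.0, 218.0, 33.0, 37.0], 0.84)]
file [([295.0, 209.0, 30.0, 43.0], 0.64)]
mandrel [([250.0, 333.0, 18.0, 23.0], 0.95)]
tip key_grip [([256.3, 222.2], 0.76)]
tip shoulder [([408.1, 146.9], 0.64), ([357.3, 167.6], 0.52), ([331.8, 123.0], 0.43)]
tip key [([262.0, 237.3], 0.55)]
tip vise [([397.7, 164.4], 0.87), ([350.3, 184.1], 0.84), ([325.6, 139.1], 0.69)]
tip spindle_rest [([404.7, 146.4], 0.9), ([355.1, 166.8], 0.82), ([331.0, 124.0], 0.79), ([351.8, 181.9], 0.19)]
top [[384.8216627  
[... 706 characters left out ...]
_grip [([392.5, 207.0], 0.71)]
tip shoulder [([255.4, 216.6], 0.65), ([237.8, 298.4], 0.61), ([178.8, 212.6], 0.46)]
tip key [([391.0, 209.9], 0.86)]
tip vise [([244.7, 302.1], 0.85), ([192.4, 220.1], 0.83), ([260.3, 231.2], 0.61)]
tip spindle_rest [([239.4, 302.5], 0.95), ([180.0, 209.7], 0.79), ([254.7, 217.0], 0.59)]
{'clock': 1.3, 'tool_pos': array([ 283.79628182, -584.76688539,  231.27910246]), 'contact_force': array([-0.87314734, -0.0695118 , -0.12863652]), 'gripper_width': 85.45274283755704, 'orientation': array([[ 8.99679662e-01,  4.36550691e-01,  2.67302513e-05],
       [ 4.36550690e-01, -8.99679662e-01,  3.03166806e-05],
       [ 3.72834314e-05, -1.56061913e-05, -9.99999999e-01]])}
```

Run:
```python
import cv2, numpy as np
s=cv2.imread("pics/scene0.png"); t=cv2.imread("pics/top0.png")
a=s[100:300,225:475]; b=t[90:350,150:450]
cv2.imwrite("pics/c1.png",cv2.resize(a,None,fx=3,fy=3,interpolation=cv2.INTER_CUBIC))
cv2.imwrite("pics/c2.png",cv2.resize(b,None,fx=2.3,fy=2.3,interpolation=cv2.INTER_CUBIC))
```

```text
(no output)
```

View pics/c1.png

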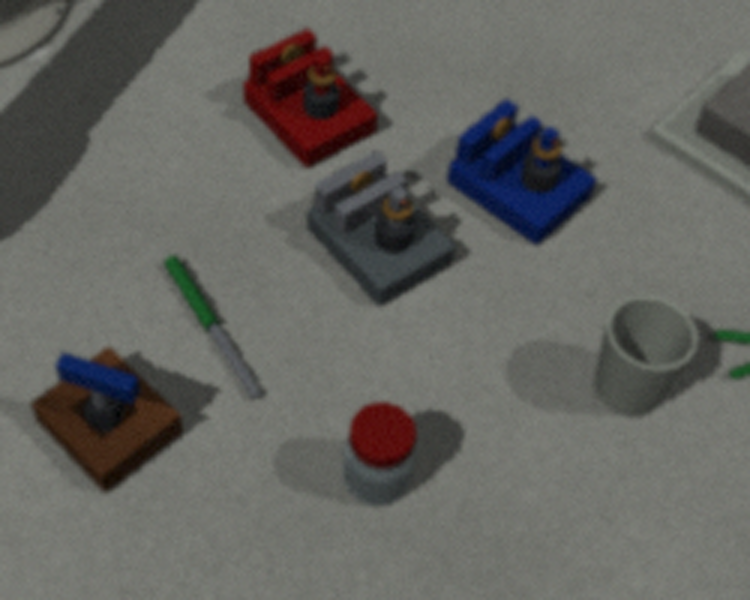

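View pics/c2.png

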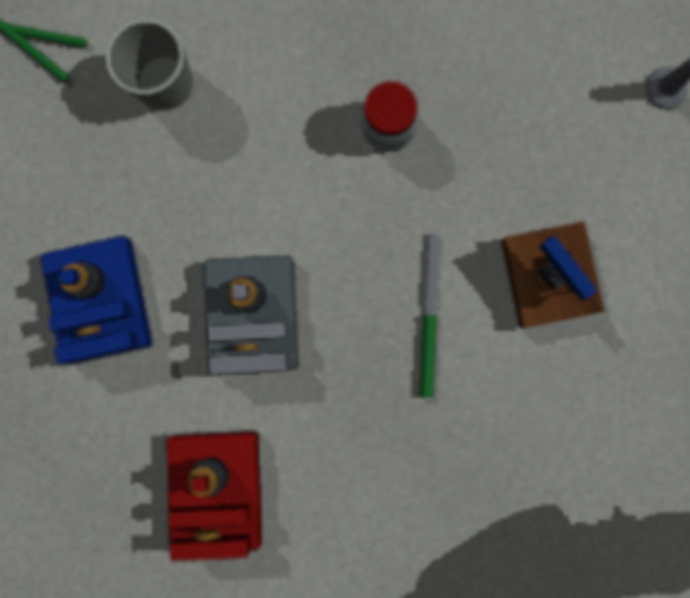

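Three vises are present: red (scene 326,139; top 245,302), blue (scene 398,164; top 192,220) and grey (scene 350,184; top 260,231). The task asks for the grey one. The key is in the wooden holder (scene 256,222; top 392,207). Next I'll confirm the grey vise in an enlarged crop and measure.

```bash
cat > h.py <<'E'
import numpy as np, cv2
from scipy.optimize import least_squares, minimize
from rig import ctrl, effector, kin, viewer
def proj(P,p):
    R=np.array(p["orientation"]).T; t=-R@np.array(p["xyz"])
    return cv2.projectPoints(np.asarray(P,float).reshape(-1,1,3),cv2.Rodrigues(R)[0],t,np.array(p["intrinsics"]),np.array(p["dist"]))[0][:,0]
def tri(pix,pics,x0=(500,0,80)):
    r=least_squares(lambda X:np.concatenate([proj(X,p)[0]-u for u,p in zip(pix,pics)]),x0)
    return r.x,np.sqrt(2*r.cost)
def onplane(u,p,z):
    d=cv2.undistortPoints(np.array(u,float).reshape(-1,1,2),np.array(p["intrinsics"]),np.array(p["dist"]))[:,0]
    d=np.c_[d,np.ones(len(d))]@np.array(p["orientation"]).T; c=np.array(p["xyz"])
    return c+d*((z-c[2])/d[:,2])[:,None]
def place(P,x,y,yaw,z=0):
    c,s=np.cos(yaw),np.sin(yaw); P=np.asarray(P,float)
    return np.c_[x+c*P[:,0]-s*P[:,1],y+s*P[:,0]+c*P[:,1],z+P[:,2]]
def box(lx,ly,z0,z1): return np.array([[a*lx/2,b*ly/2,z] for a in(-1,1) for b in(-1,1) for z in(z0,z1)])
def fitbar(masks,pics,x0):
    """x,y,z(centre),yaw of the blue bar by matching its silhouette in all views"""
    def cost(v):
        c=0
        for m,p in zip(masks,pics):
            h=cv2.convexHull(proj(place(box(64,14,-11,11),v[0],v[1],v[3],v[2]),p).astype(np.float32))
            S=8; x,y=np.floor(h[:,0].min(0)).astype(int)-4
            im=np.zeros((60*S,60*S),np.uint8); cv2.fillConvexPoly(im,np.round((h[:,0]-[x-.5,y-.5])*S).astype(np.int32),255)
            a=cv2.resize(im,(60,60),interpolation=cv2.INTER_AREA)/255.
            M=m[y:y+60,x:x+60].astype(float)
            c+=np.abs(a-M).sum()+max(0,m.sum()-M.sum())
        return c
    best=None
    for dy in(0,.2,-.2):
        r=minimize(cost,np.add(x0,[0,0,0,dy]),method="Nelder-Mead",options=dict(initial_simplex=np.add(x0,[0,0,0,dy])+np.vstack([np.zeros(4),np.diag([6,6,6,.15])]),xatol=.02,fatol=.02,maxiter=600))
        if best is None or r.fun<best.fun: best=r
    return best.x,best.fun
def blue(p,c,r=32):
    f=p["frame"].astype(int); m=(f[:,:,2]>f[:,:,0]+35)&(f[:,:,2]>60)
    k=np.zeros_like(m); c=np.round(c).astype(int); k[c[1]-r:c[1]+r,c[0]-r:c[0]+r]=1
    return m&k
E
python3 - <<'E'
from h import *
P={n:viewer.snapshot(n) for n in("scene","top")}; pp=[P["scene"],P["top"]]
ap={"scene":{"key_grip":(256,222),"shoulder":(357,167.5),"spindle_rest":(355,167),"vise":(350,184),"key":(262,237)},"top":{"key_grip":(392.5,207),"shoulder":(255.4,216.6),"spindle_rest":(254.7,217),"vise":(260,231),"key":(391,210)}}
for t in("key_grip","key","shoulder","spindle_rest","vise"):
    px=[]
    for n in P:
        L=viewer.tip_of(t,P[n]); L=[l["pixel"] for l in L if np.hypot(*(np.array(l["pixel"])-ap[n][t]))<8]
        px.append(np.array(L[0]) if L else np.array(ap[n][t]))
    print(t,np.round(px,1).tolist(),*[np.round(a,1) for a in tri(px,pp)])
ms=[blue(P["scene"],(256,225)),blue(P["top"],(394,207))]
print([m.sum() for m in ms])
g=tri([(256,222),(392.5,207)],pp)[0]
q=np.argwhere(ms[1])[:,::-1]; w=onplane(q,P["top"],90)[:,:2].astype(np.float32); u,s,v=np.linalg.svd(w-w.mean(0),full_matrices=False); yaw=np.arctan2(v[0,1],v[0,0])
x,f=fitbar(ms,pp,[*g,yaw]); print("bar",x[:3],np.degrees(x[3]),f)
a=cv2.resize(P["scene"]["frame"][140:215,310:390],None,fx=5,fy=5,interpolation=cv2.INTER_CUBIC)
b=cv2.resize(P["top"]["frame"][190:265,225:305],None,fx=5,fy=5,interpolation=cv2.INTER_CUBIC)
cv2.imwrite("pics/v1.png",np.hstack([a,b])[:,:,::-1])
import pickle; pickle.dump(P,open("P.pkl","wb"))
E
```

```text
key_grip [[255.4, 224.0], [394.7, 208.3]] [ 529.9 -122.6   79.3] 1.0
key [[258.8, 237.9], [387.6, 209.9]] [ 531.  -121.3   17.1] 1.5
shoulder [[358.6, 168.2], [258.3, 215.8]] [524.5 165.4  82.7] 3.3
spindle_rest [[357.6, 166.5], [255.3, 217.1]] [520.7 169.5  83.5] 1.5
vise [[350.1, 185.3], [260.0, 229.3]] [498.2 172.4 -20.2] 0.8
[np.int64(160), np.int64(183)]
bar [ 536.00487004 -124.40374243   83.86921359] -146.3614154089691 231.9921568627451
```

View pics/v1.png

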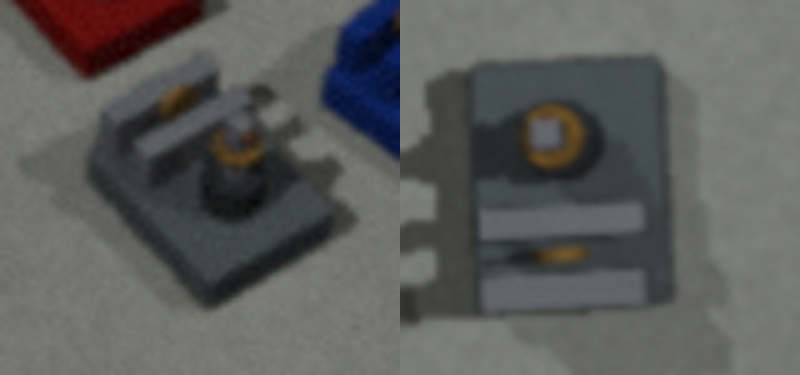

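The grey vise is confirmed: grey base and jaws, with the spindle disc at scene (357,169) and top (256,217). The bar fit was poor because its mask was incomplete, so I'll fix the mask and fit the vise's base corners.

```bash
cat >> h.py <<'E'
def blue(p,c,r=32):
    h=cv2.cvtColor(p["frame"],cv2.COLOR_RGB2HSV).astype(int); m=(abs(h[:,:,0]-112)<14)&(h[:,:,1]>105)&(h[:,:,2]>30)
    k=np.zeros_like(m); c=np.round(c).astype(int); k[c[1]-r:c[1]+r,c[0]-r:c[0]+r]=1
    m=(m&k).astype(np.uint8); n,l,s,_=cv2.connectedComponentsWithStats(m); return l==1+np.argmax(s[1:,4])
def fitbar2(masks,pics,x0):
    """bar pose from each silhouette's first and second moments in all views"""
    def mom(m):
        q=np.argwhere(m)[:,::-1].astype(float); return q.mean(0),np.cov(q.T)
    T=[mom(m) for m in masks]
    def res(v):
        o=[]
        for (c,C),p in zip(T,pics):
            h=cv2.convexHull(proj(place(box(64,14,-11,11),v[0],v[1],v[3],v[2]),p).astype(np.float32))[:,0].astype(np.float64)
            o0=h.mean(0); M=cv2.moments(((h-o0)*1).astype(np.float32).reshape(-1,1,2)); a=M["m00"]
            cc=o0+np.array([M["m10"],M["m01"]])/a; K=np.array([[M["mu20"],M["mu11"]],[M["mu11"],M["mu02"]]])/a
            o+=list(cc-c)+[.1*(K-C)[0,0]/2,.1*(K-C)[0,1],.1*(K-C)[1,1]/2]
        return o
    return min((least_squares(res,np.add(x0,[0,0,0,d]),diff_step=1e-4) for d in(0,.5,-.5)),key=lambda r:r.cost)
def rel(res): return np.round(res.x[:3],1),round(np.degrees(res.x[3])%180,1),round(res.cost,2)
E
python3 - <<'E'
from h import *
import pickle; P=pickle.load(open("P.pkl","rb")); pp=[P["scene"],P["top"]]
ms=[blue(P["scene"],(256,225)),blue(P["top"],(394,207))]; print([m.sum() for m in ms])
r=fitbar2(ms,pp,[530,-122,79,np.radians(-146)]); print("both",rel(r))
print([cv2.contourArea(cv2.convexHull(proj(place(box(64,14,-11,11),r.x[0],r.x[1],r.x[3],r.x[2]),p).astype(np.float32))) for p in pp])
S=lambda x,y:((x+.5)/5-.5+310,(y+.5)/5-.5+140); T=lambda x,y:((x-400+.5)/5-.5+225,(y+.5)/5-.5+190)
for nm,px in (("disc",[S(238,148),T(555,137)]),("sqtop",[S(240,118),T(546,134)])): print(nm,*tri(px,pp))
c=lambda a,b,z:[a*55,b*42.5,z]
SP=[(c(1,-1,30),S(210,285)),(c(1,-1,0),S(210,307)),(c(1,1,30),S(331,212)),(c(1,1,0),S(331,238)),(c(-1,-1,30),S(92,157)),(c(-1,-1,0),S(92,182))]
TP=[(c(1,1,30),T(473,64)),(c(1,-1,30),T(658,57)),(c(-1,-1,0),T(673,300))]
for sel in((SP,TP),(SP,[]),([],TP)):
    f=lambda v:np.concatenate([ (proj(place([a],v[0],v[1],v[2]),p)[0]-u) for L,p in zip(sel,pp) for a,u in L])
    r=least_squares(f,[500,170,0]); x=r.x; print("vise",x[:2],np.degrees(x[2]),"rms",np.sqrt(np.mean(r.fun**2)),"spindle",place([[18,0,75]],*x))
# height-fixed estimates
print("disc@75", onplane(S(238,148),pp[0],75),onplane(T(555,137),pp[1],75)); print("sq@93",onplane(S(240,118),pp[0],93),onplane(T(546,134),pp[1],93))
E
```

```text
[np.int64(239), np.int64(228)]
both (array([ 536.2, -124.1,   81.9]), np.float64(35.4), np.float64(0.77))
[286.76890595268924, 283.69938514148816]
disc [521.254529   169.79085948  73.38117874] 1.1042476608288114
sqtop [520.8919193  169.90725252  96.39742333] 0.774317942882274
vise [503.29258226 171.06496256] 1.2054904199956025 rms 1.203771577652177 spindle [[521.28859835 171.4436506   75.        ]]
vise [503.42459942 172.77120629] 1.6418032542357353 rms 1.1850379631966461 spindle [[521.41721001 173.28692341  75.        ]]
vise [502.6194104  168.95950077] 0.8093004793731391 rms 0.6944602267317297 spindle [[520.6176148  169.21374156  75.        ]]
disc@75 [[523.20870904 170.87871768  75.        ]] [[520.38170757 168.34477065  75.        ]]
sq@93 [[519.33207475 173.277166    93.        ]] [[520.58324081 169.54830546  93.        ]]
```

Run:
```python
from h import *
import pickle; P=pickle.load(open("P.pkl","rb")); pp=[P["scene"],P["top"]]
ims=[]
for p,(x,y) in zip(pp,((225,195),(355,170))):
    a=cv2.resize(p["frame"][y:y+70,x:x+75,::-1],None,fx=5,fy=5,interpolation=cv2.INTER_CUBIC)
    a=cv2.convertScaleAbs(a,alpha=1.6)
    for v,col in(((536.2,-124.1,np.radians(35.4),81.9),(0,255,255)),((530,-122.6,np.radians(35.4),79),(0,255,0))):
        h=cv2.convexHull(proj(place(box(64,14,-11,11),*v),p).astype(np.float32))
        cv2.polylines(a,[np.round((h-[x-.5,y-.5])*5).astype(np.int32)],True,col,1)
    ims.append(a)
cv2.imwrite("pics/k1.png",np.hstack(ims))
```

```text
(no output)
```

View pics/k1.png

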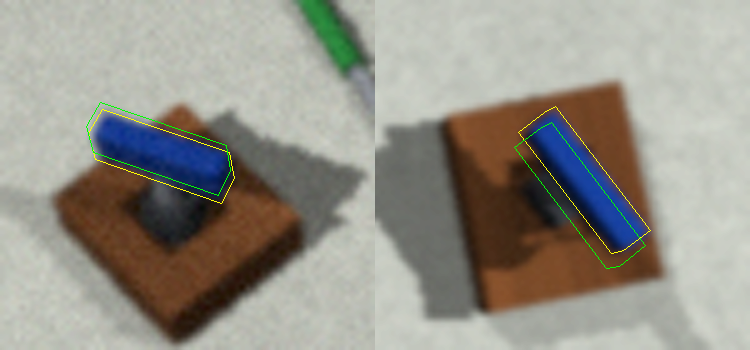

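The yellow outline (536,-124, bar yaw 35.4°) matches the bar in both views, at scene crop (163,152) and top crop (590,180). I'll grasp there.

```bash
cat >> h.py <<'E'
def Rt(bar): # tool down, tool x along bar angle (deg)
    c,s=np.cos(np.radians(bar)),np.sin(np.radians(bar)); return np.array([[c,s,0],[s,-c,0],[0,0,-1.]])
def st(tag=""):
    s=ctrl.read_state(); print(tag,round(s["clock"],2),np.round(s["tool_pos"],2),"F",np.round(s["contact_force"],1),"w",round(s["gripper_width"],1),"ff",np.round(s["finger_force"],1)); return s
E
python3 - <<'E'
from h import *
for b in(35.4,35.4-180):
    for pos,bb in(([536,-124,61],b),([521,170,117],b-34.2),([521,170,117],b+55.8)):
        q=kin.ik(pos,Rt(bb)); print(b,bb,None if q is None else np.round(q,0))
c=35.4; s=ctrl.read_state(); x=s["orientation"][:,0]; print("tool yaw now",np.degrees(np.arctan2(x[1],x[0])))
R=Rt(c)
ctrl.move_to([536,-124,160],R); st("above")
effector.gripper_to(45,60); ctrl.movel([536,-124,61],vel=120); st("down")
effector.gripper_to(5,60); st("grip");
E
```

```text
35.4 35.4 [ 39.  35. -37. 110.  30.  45. -69.]
35.4 1.1999999999999957 [  18.   34.  -51.  108.   33.   53. -137.]
35.4 91.19999999999999 [ 24.  39. -60. 108.  41.  57. -53.]
-144.6 -144.6 [ 61.  59. -75. 109.  63.  68.  87.]
-144.6 -178.8 [ 14.  32. -45. 109.  29.  51.  46.]
-144.6 -88.8 [ 31.  50. -75. 108.  54.  67. 117.]
tool yaw now 25.886367813537262
above 3.82 [ 535.96 -125.68  160.  ] F [ 0.3 -0.3 -0.2] w 85.2 ff 0.0
down 5.27 [ 536.71 -123.92   61.64] F [ 0.1  0.2 -0. ] w 44.9 ff 0.0
grip 5.65 [ 536.62 -124.24   61.75] F [-0.4  0.2  5.4] w 13.3 ff 60.3
```

Run:
```python
from h import *
ctrl.movel([536.6,-124.2,110],vel=120); st("lift"); ctrl.movel([536.6,-124.2,172],vel=150); st("lift")
ctrl.move_to([521,170.3,172],Rt(91.2)); s=st("over")
P={n:viewer.snapshot(n) for n in("scene","top")}; pp=[P["scene"],P["top"]]
g=[521,170,191]
c=[proj(g,p)[0] for p in pp]; print("exp",c)
for t in("key_grip","key","shoulder"):
  for p in pp: print(t,[(np.round(l["pixel"],1).tolist(),round(l["confidence"],2)) for l in viewer.tip_of(t,p)])
import pickle; pickle.dump((P,s),open("P2.pkl","wb"))
ims=[cv2.resize(p["frame"][y:y+80,x:x+80,::-1],None,fx=5,fy=5,interpolation=cv2.INTER_CUBIC) for p,x,y in((pp[0],315,115),(pp[1],210,180))]
cv2.imwrite("pics/o1.png",cv2.convertScaleAbs(np.hstack(ims),alpha=1.5))
```

```text
lift 6.21 [ 536.24 -124.43  109.81] F [-0.5 -1.5 -1.5] w 13.1 ff 59.6
lift 6.78 [ 535.96 -124.38  171.19] F [-0.5  0.8 -2.8] w 13.1 ff 59.6
over 7.91 [521.59 167.97 171.4 ] F [ 0.3 -0.4 -1.5] w 12.9 ff 59.6
exp [array([360.19920052, 136.64376585]), array([245.80102533, 212.87662756])]
key_grip [([358.3, 134.8], 0.83), ([436.1, 230.7], 0.26), ([353.9, 258.3], 0.18)]
key_grip []
key [([359.1, 154.8], 0.81)]
key []
shoulder [([405.1, 146.2], 0.65), ([330.5, 127.6], 0.5), ([357.5, 169.5], 0.46)]
shoulder []
```

View pics/o1.png

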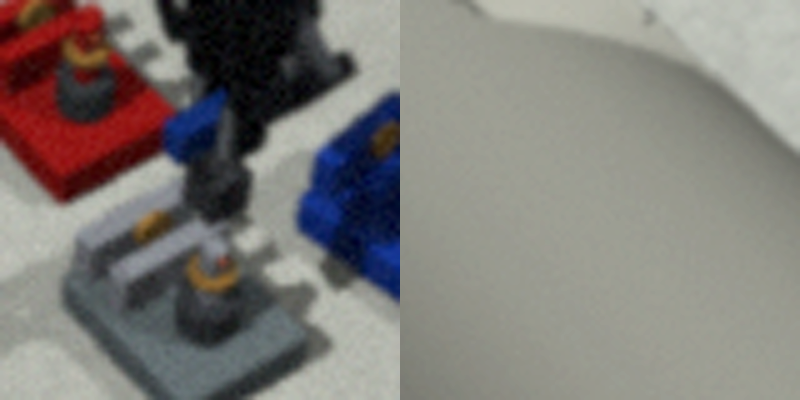

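The top view is blocked by the arm. The scene view shows the socket at crop (218,200), right above the spindle at crop (213,268). I'll lower to just above the square and compare key and spindle in that one view, where the calibration bias cancels.

Run:
```python
from h import *
ctrl.movel([521,170.3,144],Rt(91.2),vel=80); ctrl.dwell(0.4); s=st("low")
p=viewer.snapshot("scene"); x,y=330,130
for t in("key","shoulder","key_grip","spindle_rest"): print(t,[(np.round(l["pixel"],1).tolist(),round(l["confidence"],2)) for l in viewer.tip_of(t,p)][:3])
import pickle; pickle.dump((p,s),open("P3.pkl","wb"))
a=cv2.resize(p["frame"][y:y+55,x:x+55,::-1],None,fx=7,fy=7,interpolation=cv2.INTER_CUBIC); a=cv2.convertScaleAbs(a,alpha=1.8); b=a.copy()
T=s["tool_pos"]; yw=np.radians(1.2)
for B,col,z in((box(23.5,23.5,0,26),(0,255,255),T[2]-42),(box(64,14,50,72),(255,255,0),T[2]-42),(box(12,12,0,18),(0,255,0),75),(box(26/1.128,26/1.128,-.5,0),(0,0,255),75)):
    if B[-1,0]==32: B=B[:,[1,0,2]]
    pts=place(B,T[0],T[1],yw,z)
    if col==(0,0,255): th=np.linspace(0,6.3,40); pts=np.c_[T[0]+13*np.cos(th),T[1]+13*np.sin(th),0*th+75]
    h=cv2.convexHull(proj(pts,p).astype(np.float32)); cv2.polylines(b,[np.round((h-[x-.5,y-.5])*7).astype(np.int32)],True,col,1)
cv2.imwrite("pics/l1.png",np.hstack([a,b]))
```

```text
low 9.21 [521.2  170.34 144.27] F [ 0.7 -1.2 -1.3] w 13.2 ff 59.6
key [([357.3, 162.8], 0.81)]
shoulder [([330.1, 123.9], 0.67), ([406.2, 148.5], 0.49), ([357.2, 168.8], 0.37)]
key_grip [([356.8, 143.2], 0.74)]
spindle_rest [([357.3, 167.9], 0.86), ([405.9, 145.4], 0.74), ([328.2, 124.7], 0.65)]
```

View pics/l1.png

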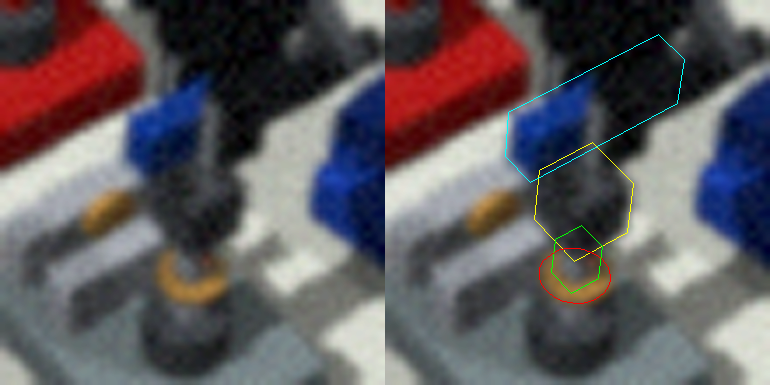

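Run:
```python
from h import *
import pickle; p,s=pickle.load(open("P3.pkl","rb")); p0=pickle.load(open("P.pkl","rb"))["scene"]
T=s["tool_pos"]; yw=np.radians(1.2)
f=p["frame"].astype(int)
for nm,q in(("now",p),("before",p0)):
    g=q["frame"].astype(int); m=(g[:,:,0]-g[:,:,2]>35); k=np.zeros_like(m); k[160:176,348:366]=1; m&=k
    a=np.argwhere(m); print(nm,"brass n",len(a),"cols",a[:,1].min(),a[:,1].max(),"by row",[(r,a[a[:,0]==r,1].min(),a[a[:,0]==r,1].max()) for r in np.unique(a[:,0])])
th=np.linspace(0,6.28,60); e=proj(np.c_[T[0]+13*np.cos(th),T[1]+13*np.sin(th),0*th+75],p); print("model disc cols",e[:,0].min(),e[:,0].max(),"rows",e[:,1].min(),e[:,1].max())
# socket sides: brightness rows
for r in range(153,166): print(r,f[r,346:370].sum(1)//3)
h=proj(place(box(23.5,23.5,0,26),T[0],T[1],yw,T[2]-42),p); print(np.round(h,1).tolist())
```

```text
now brass n 23 cols 353 361 by row [(np.int64(167), np.int64(353), np.int64(353)), (np.int64(168), np.int64(353), np.int64(353)), (np.int64(169), np.int64(353), np.int64(354)), (np.int64(170), np.int64(353), np.int64(361)), (np.int64(171), np.int64(354), np.int64(361)), (np.int64(172), np.int64(355), np.int64(359))]
before brass n 22 cols 353 361 by row [(np.int64(167), np.int64(359), np.int64(359)), (np.int64(168), np.int64(353), np.int64(353)), (np.int64(169), np.int64(353), np.int64(354)), (np.int64(170), np.int64(353), np.int64(361)), (np.int64(171), np.int64(354), np.int64(360)), (np.int64(172), np.int64(355), np.int64(359))]
model disc cols 351.44483826389427 361.66854892032876 rows 164.88171057455062 172.73557083199796
153 [ 97  80  66  46  33  24  14  18  21  21  27  30  38  47  37  20  21  36
  65  85  91  97 101 100]
154 [ 95  90  82  67  38  23  17  23  19  24  26  32  33  40  32  31  29  52
  80  95  99  99 100  98]
155 [ 92  96  91  75  50  31  22  27  17  17  22  32  36  42  36  27  29  39
  66  89  99 102 100 100]
156 [ 89  89  77  63  47  32  25  24  21  20  26  26  3
[... 378 characters left out ...]
 52  44  32  24  23  20  24  32  27  14  18  14  16  26
  56  97 108 106 104 101]
161 [ 31  39  54  69  76  64  41  31  26  26  21  18  19  16  13  15  19  28
  67 109 118 114 105 100]
162 [ 52  62  81  88  91  83  64  39  27  26  24  18  12  15   7  19  21  36
  76 108 120 110  99 100]
163 [ 79  89  90  93  97  93  78  48  26  27  29  19  14  15  16  18  35  63
  94 115 115 103  88  78]
164 [ 93  94  96  96  90  89  75  50  36  31  20  21  12  14  23  35  61  90
 109 108 102  81  65  71]
165 [97 98 94 92 77 64 52 47 41 41 27 23 20 22 34 49 60 79 95 85 75 67 64 66]
[[350.8, 160.8], [351.5, 153.8], [358.2, 156.8], [359.0, 149.8], [356.6, 166.8], [357.4, 159.8], [364.0, 162.7], [365.0, 155.7]]
```

The scene view shows the key centred under the TCP within about 0.5 mm. The spindle disc is about 0.5 px to the right, so I'll shift +0.65,+0.95 mm. Then I'll lower step by step with force feedback.

```bash
cat >> h.py <<'E'
def F(n=3):
    f=[]; 
    for _ in range(n): f.append(ctrl.read_state()["contact_force"]); ctrl.dwell(.01)
    return np.mean(f,0)
def press(xy,z0,z1,step,lim,latlim=8,vel=40):
    z=z0
    while z>z1-1e-6:
        ctrl.movel([xy[0],xy[1],z],vel=vel); f=F(); s=ctrl.read_state()
        print(round(s["clock"],2),"cmd",round(z,2),np.round(s["tool_pos"],2),np.round(f,1),np.round(s["torque"],2))
        if f[2]>lim or np.hypot(f[0],f[1])>latlim: print("LIMIT"); break
        z-=step
    return z
E
python3 - <<'E'
from h import *
ctrl.movel([521.65,171.25,138],vel=60); ctrl.dwell(.2); print(F(5))
press([521.65,171.25],137,125,1,7,5)
E
```

```text
[-0.14621273  0.01827136 -1.13963404]
10.22 cmd 137 [521.63 171.2  136.97] [-0.6  0.1 -1.2] [ 0.09  0.03 -0.04]
10.5 cmd 136 [521.61 171.2  135.96] [-0.1  0.5 -0.8] [0.05 0.01 0.02]
10.78 cmd 135 [521.61 171.22 134.95] [-0.3  0.4 -2. ] [0.01 0.01 0.01]
11.05 cmd 134 [521.64 171.23 133.96] [-0.4 -0.2 -1.9] [0.   0.   0.04]
11.32 cmd 133 [521.64 171.28 132.97] [-0.2 -0.4 -0.8] [0.05 0.03 0.01]
11.6 cmd 132 [521.68 171.32 131.99] [ 0.1  0.5 -1.3] [ 0.09 -0.01 -0.01]
11.88 cmd 131 [521.7  171.33 131.  ] [-0.  -0.3 -1.2] [ 0.13 -0.04 -0.  ]
12.15 cmd 130 [521.71 171.35 130.02] [ 0.1  1.  -0.7] [ 0.16 -0.08 -0.03]
12.43 cmd 129 [521.53 171.44 128.95] [-0.2  0.9 -1.6] [0.28 0.04 0.01]
12.7 cmd 128 [521.65 171.4  127.99] [ 0.9  1.3 -1.1] [ 0.38 -0.04 -0.02]
12.97 cmd 127 [521.71 171.41 127.04] [ 0.1  1.6 -0.8] [ 0.48 -0.07  0.01]
13.25 cmd 126 [521.73 171.38 126.02] [ 0.4  1.7 -1.1] [ 0.5  -0.18 -0.01]
13.53 cmd 125 [521.69 171.38 125.  ] [ 0.9  2.3 -0.7] [ 0.59 -0.13  0.03]
```

Fy rises as the spindle is pushed down, so the flare is riding on one edge and the key needs to go +y. I'll correct that by force.

Run:
```python
from h import *
for dy in(.8,1.6,2.4,3.2):
    ctrl.movel([521.9,171.25+dy,125],vel=40); f=F(6); s=st(f"dy{dy}"); print(np.round(f,1),np.round(s["torque"],2))
    if f[1]<0.4: break
p=viewer.snapshot("scene"); cv2.imwrite("pics/n1.png",cv2.convertScaleAbs(cv2.resize(p["frame"][130:190,325:385,::-1],None,fx=8,fy=8,interpolation=cv2.INTER_CUBIC),alpha=1.8))
```

```text
dy0.8 13.82 [521.82 171.59 124.87] F [ 0.2  0.9 -1.3] w 13.2 ff 59.7
[-0.1  0.5 -0.8] [0.18 0.04 0.  ]
dy1.6 14.12 [521.82 172.16 124.84] F [ 0.1 -0.6 -1.3] w 12.9 ff 59.7
[-0.2 -1.2 -0.7] [-0.36 -0.01 -0.03]
```

View pics/n1.png

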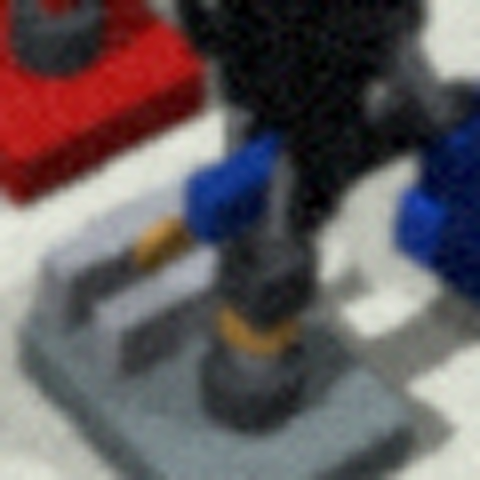

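The key's mouth is now over the square: socket at crop (262,270), disc at (257,325) and slightly sunk. Fy changes sign near y=172.3, so that is the centre. Now I'll press down under force watch.

Run:
```python
from h import *
xy=[521.9,172.3]
ctrl.movel([*xy,125],vel=40); ctrl.dwell(.1); print(F(5))
z=press(xy,124,98,1,3.5,6,60)
```

```text
[ 0.10859703 -1.24882247 -0.65561516]
14.84 cmd 124 [521.85 172.25 123.94] [ 0.  -1.1 -1. ] [-0.29  0.12  0.  ]
15.12 cmd 123 [521.87 172.27 122.96] [-0.7 -1.4 -1. ] [-0.37  0.12 -0.01]
15.39 cmd 122 [521.85 172.28 121.96] [-0.3 -0.8 -0.8] [-0.29  0.23  0.02]
15.67 cmd 121 [521.9  172.28 120.97] [-0.7 -1.  -0.5] [-0.31  0.23 -0.  ]
15.94 cmd 120 [521.91 172.44 120.01] [-0.9 -0.8  0.3] [-0.23  0.23  0.01]
16.22 cmd 119 [521.99 172.65 119.28] [-2.3 -1.4  4. ] [-0.18  0.48  0.02]
LIMIT
```

Run:
```python
from h import *
xy=[521.4,171.95]
ctrl.movel([*xy,119.3],vel=40); ctrl.dwell(.1); print(F(5))
z=press(xy,119,108,.5,12,7,40)
```

```text
[ 0.55811416  1.65251668 -0.49686217]
16.88 cmd 119 [521.76 172.38 119.29] [0.5 1.2 2.3] [ 0.48 -0.18  0.  ]
17.16 cmd 118.5 [521.81 172.36 119.07] [0.1 1.7 4.8] [ 0.39 -0.02 -0.02]
17.43 cmd 118.0 [521.83 172.4  118.78] [-0.5  1.6  6.9] [0.31 0.07 0.05]
17.71 cmd 117.5 [521.86 172.31 118.23] [-0.1  1.   6.2] [ 0.3   0.07 -0.02]
17.98 cmd 117.0 [521.79 172.11 117.36] [0.8 1.7 4.4] [ 0.38 -0.17  0.03]
18.26 cmd 116.5 [521.73 171.9  116.52] [1.6 1.4 2.9] [ 0.34 -0.37  0.02]
18.53 cmd 116.0 [521.7  171.85 115.94] [2.2 1.4 1.5] [ 0.28 -0.63 -0.02]
18.81 cmd 115.5 [521.66 171.75 115.37] [3.  0.9 0.7] [ 0.3  -0.91  0.02]
19.08 cmd 115.0 [521.58 171.74 114.84] [ 3.8  0.6 -0.2] [ 0.2  -1.03  0.06]
19.36 cmd 114.5 [521.54 171.73 114.41] [4.3 0.6 0. ] [ 0.08 -1.08 -0.02]
19.63 cmd 114.0 [520.35 171.63 113.51] [ 1.2  0.6 -0. ] [-0.02 -0.37 -0.03]
19.91 cmd 113.5 [520.47 171.69 113.1 ] [-0.1 -0.7 -0.5] [-0.16  0.09  0.04]
20.18 cmd 113.0 [520.91 172.   112.81] [-0.6 -0.3 -0.2] [-0.03  0.15  0.05]
20.46 cmd 112.5 [521.29 172.05 112.49] [-0.5 -0.3  0.2] [ 0.01  0.11 -0.02]
20.73 cmd 112.0 [521.39 172.08 112.01] [-0.6  0.5 -0.1] [ 0.05  0.12 -0.02]
21.01 cmd 111.5 [521.47 172.04 111.53] [-0.1  0.1 -0.1] [ 0.09  0.04 -0.02]
21.28 cmd 111.0 [521.44 172.01 111.02] [-0.3  0.4  0.1] [0.12 0.1  0.02]
21.56 cmd 110.5 [521.5  172.09 110.84] [-1.2 -0.   4.2] [-0.02  0.37  0.02]
21.83 cmd 110.0 [521.55 172.19 110.79] [-2.7 -1.1  8.6] [-0.19  0.72 -0.02]
22.11 cmd 109.5 [521.64 172.19 110.72] [-4.6 -1.1 13.4] [-0.31  1.   -0.03]
LIMIT
```

The ball passed at about 8 N, clicked near z=113.5, and the rim bottomed firmly at z≈110.8. Now I'll tug to about 4 mm above rest (TCP 122.75, from the grip offset) and check against the pictures.

```bash
cat >> h.py <<'E'
def bm(p,c,r=14):
    h=p["frame"].astype(float); c=np.round(c).astype(int)
    w=np.clip(h[:,:,2]-h[:,:,0]-20,0,None); k=np.zeros_like(w); k[c[1]-r:c[1]+r,c[0]-r:c[0]+r]=1; w*=k
    Y,X=np.mgrid[:400,:640]; return np.array([(w*X).sum(),(w*Y).sum()])/w.sum()
def brass(p,cols=(350,366),rows=(160,182)):
    g=p["frame"].astype(float); w=np.clip(g[:,:,0]-g[:,:,2]-15,0,None)[rows[0]:rows[1],cols[0]:cols[1]]
    return np.round(w.sum(1)).astype(int)
E
python3 - <<'E'
from h import *
import pickle
ctrl.movel([521.4,171.95,111],vel=20); s=st("relax")
ctrl.movel([521.4,171.95,117],vel=20); print(F(5))
ctrl.movel([521.4,171.95,122.75],vel=15); ctrl.dwell(.2); s=st("tug"); print(F(10))
p=viewer.snapshot("scene"); pickle.dump((p,s),open("P4.pkl","wb"))
p3,s3=pickle.load(open("P3.pkl","rb")); p0=pickle.load(open("P.pkl","rb"))["scene"]
for q,t in((p3,s3),(p,s)):
    e=proj(t["tool_pos"]+[0,-15,19],q)[0]; print("bar minus predicted",bm(q,e)-proj(t["tool_pos"]+[0,0,19],q)[0])
print("brass rest",brass(p0)); print("brass p3 ",brass(p3)); print("brass tug ",brass(p))
print("row per mm",proj([[521,172,75],[521,172,79]],p))
E
```

```text
relax 22.36 [521.59 171.96 110.88] F [-0.4 -0.9  1.4] w 13.2 ff 60.1
[-0.24006286  0.2330132  -0.77166973]
tug 23.58 [521.4  171.93 122.7 ] F [ 0.2 -0.1 -2.1] w 12.9 ff 59.6
[ 0.13095774 -0.08169994 -2.11784552]
bar minus predicted [-6.3570538   2.06169161]
bar minus predicted [-6.33039184  2.11130655]
brass rest [  0   0   0   0   0   0  14  76  63 110 237 294 198  12   0   0   0   0
   0   0   0   0]
brass p3  [  0   0   0   0   0   0  20  51  57 121 248 304 194  11   0   0   0   0
   0   0   0   0]
brass tug  [ 0  0  0  0  0  0  0  0  0  2  9 31  0  0  0  0  0  0  0  0  0  0]
row per mm [[357.03423026 168.45584827]
 [357.15649276 167.43965762]]
```

Run:
```python
from h import *
import pickle
p,s=pickle.load(open("P4.pkl","rb"))
cv2.imwrite("pics/t1.png",cv2.convertScaleAbs(cv2.resize(p["frame"][130:190,325:385,::-1],None,fx=9,fy=9,interpolation=cv2.INTER_CUBIC),alpha=2.2))
```

```text
(no output)
```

View pics/t1.png

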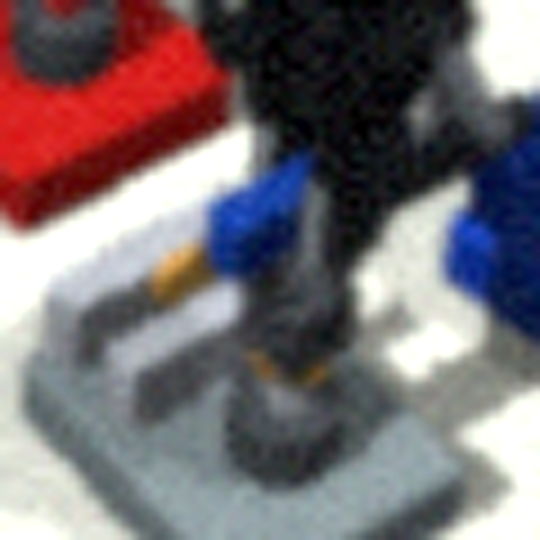

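The rim sits on the disc: only thin brass slivers show, at crop (255,358) and (318,373). The pull force rises with height like the spring, and the key has not slipped in the grip. So it is home, latched and lifted about 4 mm. I'll hold a little longer, lower and release.

Run:
```python
from h import *
ctrl.dwell(.7); print("tug",F(8)); st()
ctrl.movel([521.4,171.95,112.6],vel=25); ctrl.dwell(.2); print("low",F(8)); s=st()
effector.gripper_to(45,20); ctrl.dwell(.3); st("open")
ctrl.movel([521.4,171.95,200],vel=60); st("up")
ctrl.move_to([450,-150,260],Rt(60)); effector.gripper_to(80); st("away"); ctrl.dwell(.3)
P={n:viewer.snapshot(n) for n in("scene","top")}; pp=[P["scene"],P["top"]]
ms=[blue(P["scene"],proj([521,172,130],pp[0])[0],16),blue(P["top"],proj([521,172,130],pp[1])[0],22)]; print([m.sum() for m in ms])
print(rel(fitbar2(ms,pp,[521,172,130,np.radians(91)]))); print("brass",brass(pp[0]))
for t in("key","key_grip"): print(t,[(np.round(l["pixel"],1).tolist(),round(l["confidence"],2)) for p in pp for l in viewer.tip_of(t,p)])
ims=[cv2.resize(p["frame"][y:y+90,x:x+90,::-1],None,fx=4.4,fy=4.4,interpolation=cv2.INTER_CUBIC) for p,x,y in((pp[0],310,120),(pp[1],210,170))]
cv2.imwrite("pics/f1.png",cv2.convertScaleAbs(np.hstack(ims),alpha=1.8)); print(ctrl.read_state()["clock"])
```

```text
tug [ 0.38378482  0.22611674 -2.29441419]
 24.48 [521.41 171.93 122.76] F [ 0.5  0.1 -2. ] w 12.9 ff 59.6
low [-0.04142013  0.14602929 -0.31626307]
 25.31 [521.4  171.95 112.68] F [-0.6 -0.6  0.3] w 13.0 ff 59.9
open 26.02 [521.37 171.96 112.58] F [ 0.4 -0.6 -0.2] w 44.9 ff 0.0
up 27.62 [521.16 171.83 199.61] F [ 0.4 -0.3 -0.4] w 45.1 ff 0.0
away 29.33 [ 450.13 -149.64  259.94] F [ 0.3 -0.7 -0.4] w 80.0 ff 0.0
[np.int64(225), np.int64(281)]
(array([521.3, 170.1, 130.5]), np.float64(91.2), np.float64(0.3))
brass [0 0 0 0 0 0 0 0 0 0 0 0 2 2 0 0 0 0 0 0 0 0]
key [([355.8, 168.3], 0.92), ([255.0, 216.0], 0.57), ([336.4, 232.4], 0.54)]
key_grip [([357.6, 153.6], 0.88), ([250.6, 216.1], 0.91)]
29.9333
```

View pics/f1.png

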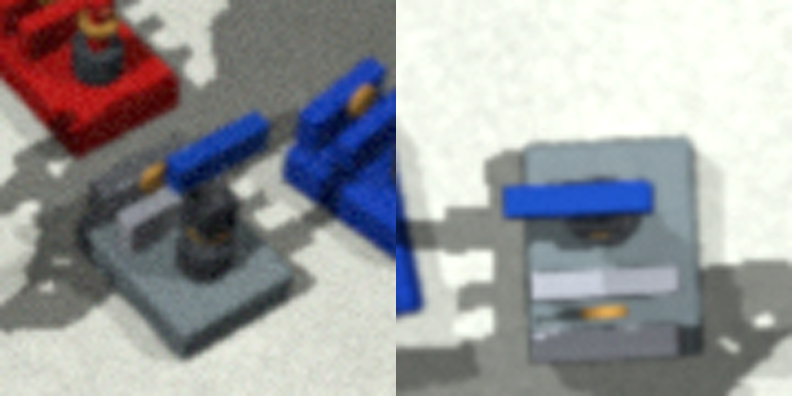

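The key stands upright on the grey spindle (scene crop (208,225), top crop (580,198)), with its rim on the disc and the robot clear. Handing in.

```bash
python3 -c "
from rig import ctrl
print(ctrl.job_done())"
```

```text
the job is handed in; nothing more can be done
None
```

The job is handed in: the key is home and latched on the grey vise's spindle, and it was tugged about 4 mm above rest (estimates from the grip and spring force), held for over half a second and released upright. The push never exceeded about 16 N, it took about 30 s, and the robot touched nothing else.

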